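# Put the sampling syringe back in its foam cut-out

### The job

Lay the large sampling syringe in its empty cut-out in the dark foam tool tray, the right way round: its finger flange goes in the narrow cross slot near one end (the big recess in the middle is room for the fingers), and the syringe must lie flat on the yellow floor. Lower it in rather than dropping it from a height, let go, and leave the small syringe and the steel spatula lying where they are on the blue mat.

Things in the scene. Friction and masses are not known exactly. Their poses are not given: they have to be found in the camera images.
- syringe_mid (a point): Large clear syringe with orange hub, lying loose; 170 mm long, 16 mm high, 18 g, plunger fixed. Point: grip place on the axis of the 16 mm round barrel, 8 mm above its underside. y runs from needle to plunger, z up: barrel from y -39 to +50 mm, needle tip at -94, finger flange (32 mm wide in x, 2 thick) at +51, plunger end at +76.
- pocket (a point): Syringe cut-out in a fixed foam tray 220x220x20 mm. Point: on its yellow floor, 6 mm above bench, 14 mm below foam top; syringe_mid belongs 8 mm above it. y: to the plunger end, z up. Channel 30 mm wide, y -106 to +88 mm; finger recess 116 mm wide (x), y -29 to +29; flange slot 54 mm wide, y +40 to +62. Screwdriver and marker lie in pockets at x +85, +125.
- small_syringe: A bystander: slim clear syringe with a blue hub, 157 mm long, 15 mm wide, 8 mm high, lying on the blue mat. Origin at the centre of its underside; y along it, z up. Leave it alone.
- spatula: A bystander: double-ended steel spatula, 171 mm long, 10 mm wide, 8 mm high, lying on the blue mat. Origin at the centre of its underside; y along it, z up. Leave it alone.

How it is judged:
By the outcome, as a careful person would: the job done as asked, in the order asked, and still so for the second after the job is handed in, with the robot touching nothing.
It also fails if it takes over 40 s, if anything falls off the work surface, if the arm or the gripper's body presses on something with over 40 N, if the wrist force passes 120 N, or if a joint passes its speed limit or range.

### The arm

A 7-joint arm with a two-finger parallel gripper is mounted at the origin on a cart in front of the work surface, level with it; the furniture and walls round the work are solid. World frame = base frame: x ahead of the robot, y to its left, z up, the work surface at z = 0. Lengths are in m, angles in rad, forces in N, time in s.
With the tool pointing down it reaches from about 0.4 to 0.85 m from the base axis. Payload 10.4 kg.
Tool frame: the origin (TCP) lies at the very end of the fingers, on their centre line; the grasp point (between the pads) lies 19 mm behind it; z points along the fingers, y is the line along which they close (so a half turn about z gives the same grasp; the last joint's range is limited). The gripper opens to 87 mm and grips with 3 to 60 N. Pads are 19 mm wide; open, the fingers measure 117 mm over their backs; the gripper's body (75 mm by 190 mm) begins 51 mm behind the grasp point.
Start: joints at [1.204, 0.332, -0.065, 1.46, 0.022, 1.35, -0.088], TCP at [0.211, -0.588, 0.185] pointing down, gripper open.
Joint ranges: [-2.6, 2.6], [-0.5, 2.12], [-1.47, 1.34], [0.16, 2.42], [-1.27, 4.41], [0.06, 2.06], [-2.6, 2.6]. Speed limits (rad/s): [2.22, 2.22, 2.79, 2.79, 3.14, 3.14, 3.14].

### API

Orientations are given as a rotation vector (axis times angle).
In Python, from station import robot gives the robot as it stands.
- The arm moves only by the tool apply_moves, never from a script. Its argument "steps" is a list of rows, each an object with "claw": the opening in per cent of the stroke, from 0 (shut) to 100 (fully open); "dp": the shift along the world's x, y, z in cm, a list of three; "angular": the turn, a rotation vector about the world's x, y, z in rad, a list of three. In form: [{"claw": claw, "dp": [x, y, z], "angular": [ax, ay, az]}, ...]. A call has 1 to 8 rows; each row is the pose to reach, as a shift and turn from the pose commanded when the call began; what a row does not reach only later rows make up. A row lasts 1/10 s, in which the tool goes at most 50 mm and 8.59 degrees, less where a joint would pass 70% of its speed; a pose out of reach is approached as far as the arm can. A call with a gripper value outside its range is refused whole. The fingers move at their own pace and stop on an object; the grip force is fixed at half the most. Time passes only in rows, so rows that repeat a pose let the fingers close. It gives the time, the measured TCP pose, the force, the opening and the grip force at its end, in the units of the state.
- robot.state(): the state, without advancing time (a new reading comes with each control period).
- robot.grab_frame(name): name is "side" or "top" or "wrist"; returns a dict with "color" (384x512x3 uint8, red, green, blue), "K" (3x3 intrinsics, pixels), "view" (4x4, takes a point from world to camera coordinates). Camera axes: x right, y up, looking along -z (the intrinsics and any distortion apply to the point x, -y, -z); pixel columns grow to the right and rows downward; lengths in m; the calibration is good to about 2 mm. A picture is of the moment at which its call begins. There is no depth.
- robot.sign_off(): hands the job in; it is judged then, once.
Trained networks look in a picture, given as the dict that the camera call returned (one of the last four; its "shot" number tells which), for a name from the list of things; names that differ only in an ending like _2 or _b are one class to them, and where a whole thing is asked for, a point or a joint stands for the part that bears it (a point fixed in the world has none). Each returns a list of dicts, best first, with "p" (0 to 1); they miss things now and then, are a little off and sometimes report something else, mostly with a low value. They report only what shows in the picture. A call takes as long as a camera call.
- robot.boxes_of(picture, target): "rect" ([left, top, width, height] in pixels, round what is visible of it).
- robot.pinpoint(picture, target): "point" ([column, row] in pixels: a listed point, or the origin of a listed thing).
The state is a dict: "time": time; "qpos": joint angles; "qd": joint speeds; "tau": joint torques, N m; "ee_pos": TCP position; "eef_rot": TCP orientation; "force": force on the tool from outside, world axes, zero at the start; "ft_torque": the same for the moment, N m; "opening": finger opening in m; "grasp_force": force on a finger pad.
Only numpy, scipy, OpenCV 4.12 (cv2) and the standard library are available. Lean on these libraries where they do the work, as an engineer would, in place of code of your own. Each camera call takes 0.05 s, during which the arm holds its last target. There are 200 camera calls.

## Working session

There is one attempt and no reset: what is moved stays moved. The work goes in short steps, Python scripts to look and compute and a tool call to move; the robot and the scene stay as the last step left them, time stands still between calls to the robot, and variables do not carry over. Pictures are saved under pics/ and viewed, at most 10 in all, crops included, and the job is handed in when it is done.

Besides the shell and the picture viewer there is one more tool, called after "Call:" as a command line: name --argument value ..., lists and objects as JSON in quotes. apply_moves: Moves the arm, as the interface text tells. Its arguments: {"type":"object","properties":{"steps":{"type":"array"}},"required":["steps"]}

```bash
mkdir -p pics; cat > h.py <<'E'
import numpy as np, cv2
from station import robot
def ray(pic,px):
    K=np.array(pic["K"]);V=np.array(pic["view"])
    d=np.linalg.inv(K)@[px[0],px[1],1.]
    R=V[:3,:3];c=-R.T@V[:3,3]
    return c,R.T@np.array([d[0],-d[1],-d[2]])
def at(pic,px,z):
    c,d=ray(pic,px); return c+d*(z-c[2])/d[2]
def proj(pic,p):
    V=np.array(pic["view"]);q=V[:3,:3]@p+V[:3,3];u=np.array(pic["K"])@[q[0],-q[1],-q[2]];return u[:2]/u[2]
def save(pic,n,s=1.5): cv2.imwrite(f"pics/{n}.png",cv2.resize(pic["color"][:,:,::-1],None,fx=s,fy=s))
E
python3 - <<'E'
from h import *
s=robot.state();print(s["ee_pos"],s["eef_rot"],s["opening"])
for n in ("top","side"):
    p=robot.grab_frame(n);save(p,n+"0");print(n,[k for k in p],ray(p,(256,192)))
    for t,z in (("syringe_mid",.008),("pocket",.006),("small_syringe",0),("spatula",0)):
        for r in robot.pinpoint(p,t)[:2]: print(t,r,at(p,r["point"],z).round(4))
        print(robot.boxes_of(p,t)[:2])
E
```

```text
[ 0.21054011 -0.58798381  0.18375678] [-3.09388014e+00 -5.37224339e-01  4.48570670e-04] 0.08697172306612602
top ['color', 'K', 'view', 'shot'] (array([ 0.45304046, -0.01803683,  0.93427522]), array([ 0.1456625 ,  0.04323678, -0.9885499 ]))
syringe_mid {'point': [361.8, 215.2], 'p': 0.72} [ 0.5483 -0.1824  0.008 ]
[{'rect': [324.1, 208.8, 63.9, 12.7], 'p': 0.71}]
pocket {'point': [168.1, 236.8], 'p': 0.94} [0.4984 0.1917 0.006 ]
[{'rect': [112.7, 152.9, 131.1, 134.2], 'p': 0.78}]
small_syringe {'point': [377.1, 161.2], 'p': 0.75} [ 0.6565 -0.214   0.    ]
[{'rect': [346.4, 156.5, 45.7, 8.0], 'p': 0.73}, {'rect': [313.5, 268.9, 93.7, 12.6], 'p': 0.42}]
spatula {'point': [363.6, 274.9], 'p': 0.68} [ 0.4346 -0.1869  0.    ]
[{'rect': [316.6, 269.0, 90.0, 14.1], 'p': 0.83}]
side ['color', 'K', 'view', 'shot'] (array([ 0.60286421, -0.76056875,  0.40215836]), array([-0.03747597,  0.9046862 , -0.42454992]))
syringe_mid {'point': [238.1, 256.8], 'p': 0.7} [ 0.5475 -0.1743  0.008 ]
syringe_mid {'point': [228.3, 173.1], 'p': 0.4} [0.4966 0.1869 0.008 ]
[{'rect': [233.1, 232.0, 17.2, 47.6], 'p': 0.87}]
pocket {'point': [229.6, 172.3], 'p': 0.98} [0.4988 0.1969 0.006 ]
[{'rect': [184.4, 153.7, 109.0, 49.6], 'p': 0.78}]
small_syringe {'point': [303.0, 274.9], 'p': 0.54} [ 0.6528 -0.2111  0.    ]
[{'rect': [299.9, 245.3, 13.0, 38.5], 'p': 0.65}]
spatula {'point': [166.8, 260.6], 'p': 0.68} [ 0.4276 -0.1761  0.    ]
[{'rect': [147.2, 231.4, 41.4, 61.3], 'p': 0.65}]
```

View pics/top0.png

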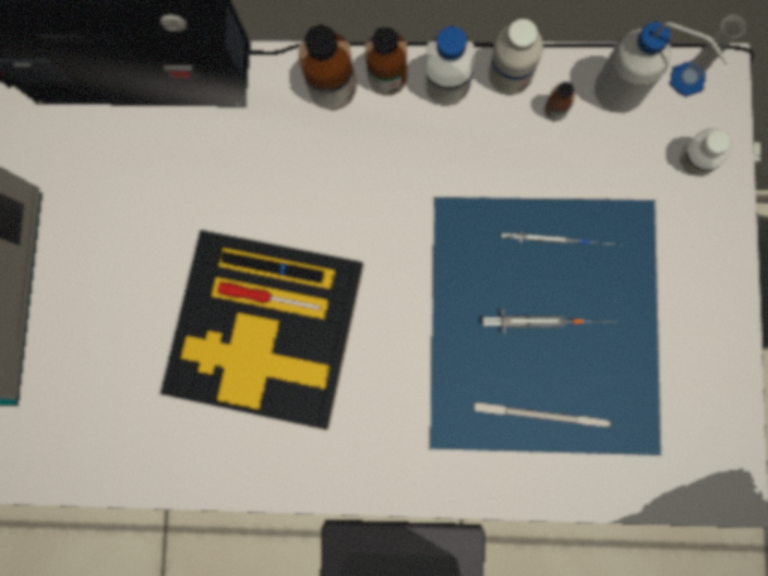

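View pics/side0.png

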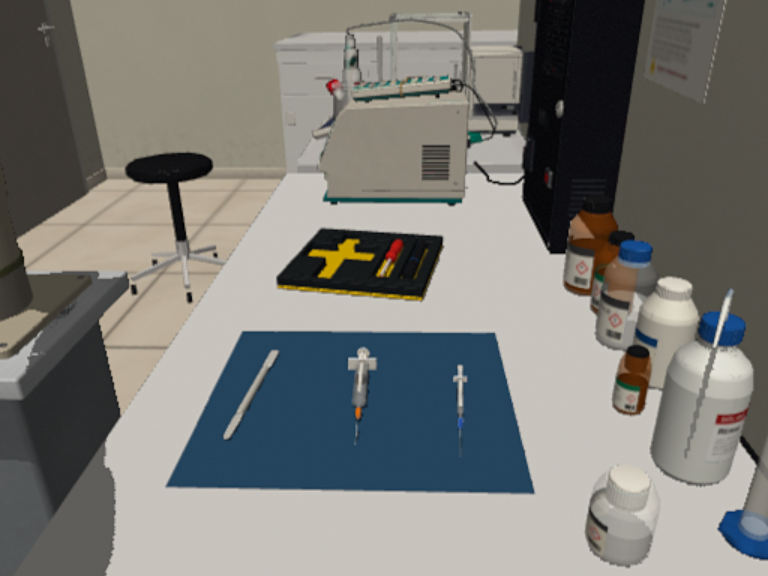

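```bash
cat > ang.py <<'E'
from h import *
from scipy.spatial.transform import Rotation as R
p=robot.grab_frame("top");im=p["color"]
hsv=cv2.cvtColor(im,cv2.COLOR_RGB2HSV)
y=cv2.inRange(hsv,(18,120,100),(35,255,255))
n,l,st,c=cv2.connectedComponentsWithStats(y)
k=1+np.argmax(st[1:,4]);v,u=np.nonzero(l==k)
P=np.array([at(p,(a,b),.006)[:2] for a,b in zip(u,v)])
# template fit of pocket outline
from scipy.optimize import minimize
def ins(q):
    x,yy=np.abs(q[:,0]),q[:,1]
    return ((x<.015)&(yy>-.106)&(yy<.088))|((x<.058)&(abs(yy)<.029))|((x<.027)&(yy>.04)&(yy<.062))
gx,gy=np.meshgrid(np.arange(-.06,.06,.001),np.arange(-.11,.095,.001));G=np.c_[gx.ravel(),gy.ravel()];G=G[ins(G)]
m=cv2.GaussianBlur((l==k).astype(np.float32),(0,0),1.0)
def cost(t):
    a=t[2];w=np.c_[G@np.array([[np.cos(a),np.sin(a)],[-np.sin(a),np.cos(a)]])+t[:2]]
    uv=np.array([proj(p,np.r_[q,.006]) for q in w[::7]],np.float32)
    return -cv2.remap(m,uv[:,0],uv[:,1],cv2.INTER_LINEAR).mean()
best=min((minimize(cost,[.498,.193,a0],method="Nelder-Mead",options=dict(initial_simplex=[[.498,.193,a0],[.504,.193,a0],[.498,.199,a0],[.498,.193,a0+.1]],maxiter=80)) for a0 in (-.2,)),key=lambda r:r.fun)
print("pocket",best.x,best.fun,len(P),st[k])
E
python3 ang.py; python3 - <<'E'
from h import *
p=robot.grab_frame("top")
f=at(p,(334.7,214),.01);h=at(p,(385,214.3),.008);d=f-h;print(f,h,"syr yaw",np.arctan2(-d[0],d[1]))
for a in [(121.5,234.5),(218.5,250.5)]: print(at(p,a,.006))
E
```

```text
pocket [ 0.49275251  0.19784416 -0.18130523] -0.9671254754066467 3079 [ 121  208   99   65 3079]
[ 0.54931195 -0.13030085  0.01      ] [ 0.55094364 -0.22662259  0.008     ] syr yaw 0.016938327599988232
[0.50076051 0.28389559 0.006     ]
[0.4741646  0.09225852 0.006     ]
```

Call:
apply_moves --steps '[{"claw": 100,"dp": [3,4,0],"angular": [0,0,0.14]},{"claw": 100,"dp": [6,8,0],"angular": [0,0,0.28]},{"claw": 100,"dp": [9,12,0],"angular": [0,0,0.42]},{"claw": 100,"dp": [12,16,0],"angular": [0,0,0.56]},{"claw": 100,"dp": [15,20,0],"angular": [0,0,0.7]},{"claw": 100,"dp": [18,24,0],"angular": [0,0,0.84]},{"claw": 100,"dp": [21,28,0],"angular": [0,0,0.98]},{"claw": 100,"dp": [24,32,0],"angular": [0,0,1.12]}]'

```text
time: 1.8
ee_pos: [0.4516, -0.2668, 0.1849]
eef_rot: [2.331, 2.105, 0.0]
force: [0.8, -0.8, -0.1]
opening: 0.087
grasp_force: 0.0
```

Call:
apply_moves --steps '[{"claw": 100,"dp": [3.5,3,0],"angular": [0,0,0.06]},{"claw": 100,"dp": [7,6,0],"angular": [0,0,0.12]},{"claw": 100,"dp": [9.7,9.0,0],"angular": [0,0,0.12]},{"claw": 100,"dp": [9.7,9.0,0],"angular": [0,0,0.12]},{"claw": 100,"dp": [9.7,9.0,0],"angular": [0,0,0.12]}]'

```text
time: 2.3
ee_pos: [0.5481, -0.1775, 0.1844]
eef_rot: [-2.204, -2.238, -0.0]
force: [-1.0, -0.3, -0.1]
opening: 0.0873
grasp_force: 0.0
```

```bash
python3 - <<'E'
from h import *
s=robot.state();print(s["ee_pos"],s["eef_rot"])
p=robot.grab_frame("wrist");save(p,"w1");print(ray(p,(256,192)))
for t,z in (("syringe_mid",.008),("small_syringe",0),("spatula",0)):
    for r in robot.pinpoint(p,t)[:2]: print(t,r,at(p,r["point"],z).round(4))
p=robot.grab_frame("side")
for r in robot.pinpoint(p,"syringe_mid")[:2]: print(r,at(p,r["point"],.008).round(4))
E
```

```text
[ 0.54808691 -0.17748092  0.18437805] [-2.20440612e+00 -2.23780283e+00 -2.66300262e-04]
(array([ 0.54616216, -0.10376757,  0.38464266]), array([ 0.00976783, -0.27333143, -0.9618948 ]))
syringe_mid {'point': [253.3, 166.3], 'p': 0.86} [ 0.5465 -0.1812  0.008 ]
small_syringe {'point': [347.7, 190.8], 'p': 0.98} [ 0.6559 -0.21    0.    ]
spatula {'point': [152.9, 161.5], 'p': 0.86} [ 0.4332 -0.1791  0.    ]
{'point': [238.9, 255.7], 'p': 0.89} [ 0.5486 -0.171   0.008 ]
```

View pics/w1.png

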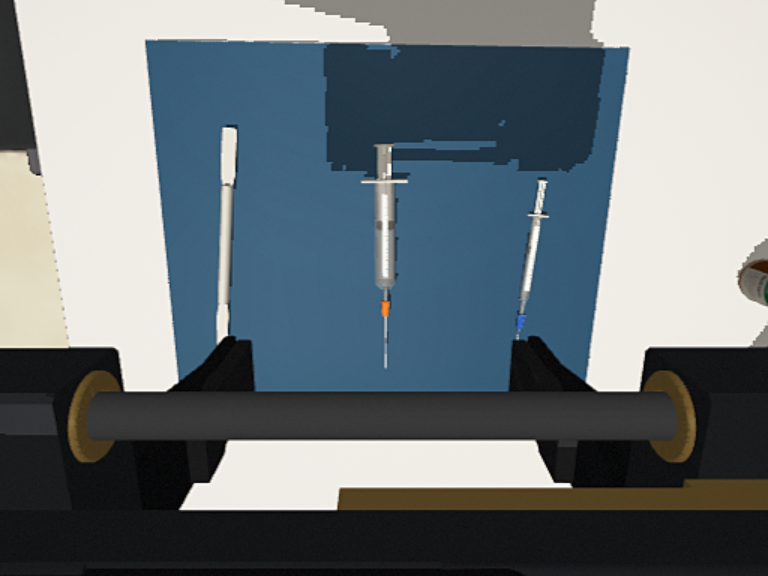

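The wrist view shows the large syringe upright in the image: plunger end (384,145), flange (384,181), barrel front (385,288), needle tip (386,367) in the 1.5x picture.

```bash
python3 - <<'E'
from h import *
p=robot.grab_frame("wrist")
for n,a,z,y in (("plunger",(384,146),.009,.076),("flange",(384.5,181),.008,.051),("front",(385,289),.008,-.039),("tip",(385.5,367),.008,-.094),("flL",(361.5,182),.008,0),("flR",(407.5,181.5),.008,0)):
    q=at(p,np.array(a)/1.5,z);print(n,q.round(4),"mid y",(q[1]-y).round(4))
E
```

```text
plunger [ 0.5477 -0.1095  0.009 ] mid y -0.1855
flange [ 0.5483 -0.1337  0.008 ] mid y -0.1847
front [ 0.5498 -0.2139  0.008 ] mid y -0.1749
tip [ 0.5511 -0.2779  0.008 ] mid y -0.1839
flL [ 0.5319 -0.1346  0.008 ] mid y -0.1346
flR [ 0.5648 -0.1338  0.008 ] mid y -0.1338
```

Call:
apply_moves --steps '[{"claw": 80,"dp": [0.1,-0.65,-4.5],"angular": [0,0,0.005]},{"claw": 70,"dp": [0.1,-0.65,-9],"angular": [0,0,0.005]},{"claw": 70,"dp": [0.1,-0.65,-13],"angular": [0,0,0.005]},{"claw": 70,"dp": [0.1,-0.65,-15.5],"angular": [0,0,0.005]},{"claw": 70,"dp": [0.1,-0.65,-17],"angular": [0,0,0.005]},{"claw": 70,"dp": [0.1,-0.65,-17],"angular": [0,0,0.005]},{"claw": 70,"dp": [0.1,-0.65,-17],"angular": [0,0,0.005]}]'

```text
time: 3.35
ee_pos: [0.5494, -0.1852, 0.0158]
eef_rot: [2.201, 2.24, 0.001]
force: [-0.5, 0.6, 0.3]
opening: 0.0607
grasp_force: 0.0
```

```bash
python3 - <<'E'
from h import *
s=robot.state();print(s["ee_pos"],s["eef_rot"],s["opening"],s["force"])
p=robot.grab_frame("wrist");save(p,"w2")
for r in robot.pinpoint(p,"syringe_mid")[:2]: print(r,at(p,r["point"],.008).round(4))
E
```

```text
[ 0.54943152 -0.18522049  0.01575357] [2.20068935e+00 2.24024378e+00 1.12129196e-03] 0.06074860592152018 [-0.54888562  0.62087635  0.30644748]
{'point': [255.4, 210.1], 'p': 0.84} [ 0.5495 -0.1826  0.008 ]
```

View pics/w2.png

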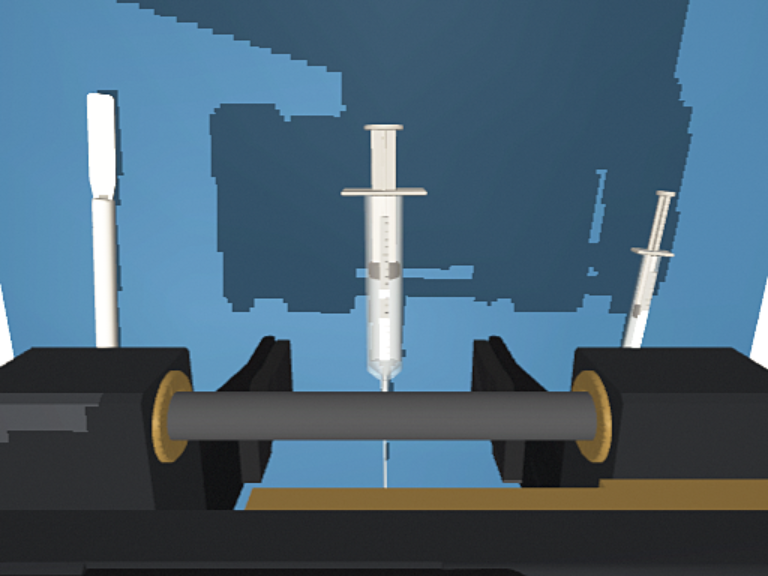

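The fingers straddle the syringe (barrel at column 385, fingers at 270 and 490), and the bystanders are clear. I'll go down and grip.

Call:
apply_moves --steps '[{"claw": 70,"dp": [0,0.15,-0.7],"angular": [0,0,0]},{"claw": 70,"dp": [0,0.15,-1.25],"angular": [0,0,0]},{"claw": 70,"dp": [0,0.15,-1.25],"angular": [0,0,0]},{"claw": 35,"dp": [0,0.15,-1.25],"angular": [0,0,0]},{"claw": 10,"dp": [0,0.15,-1.25],"angular": [0,0,0]},{"claw": 10,"dp": [0,0.15,-1.25],"angular": [0,0,0]},{"claw": 10,"dp": [0,0.15,-1.25],"angular": [0,0,0]},{"claw": 10,"dp": [0,0.15,-1.25],"angular": [0,0,0]}]'

```text
time: 4.25
ee_pos: [0.5488, -0.1834, 0.0022]
eef_rot: [2.201, 2.241, 0.0]
force: [-0.3, -0.1, 0.5]
opening: 0.0287
grasp_force: 0.0
```

```bash
python3 - <<'E'
from h import *
s=robot.state();print(s["ee_pos"],s["eef_rot"],s["opening"],s["force"],s["grasp_force"])
p=robot.grab_frame("wrist");save(p,"w3")
E
```

```text
[ 0.54877475 -0.18342583  0.00216684] [2.20119942e+00 2.24124712e+00 2.54473591e-04] 0.028656156917437073 [-0.30373298 -0.12476542  0.50495707] 0.0
```

View pics/w3.png

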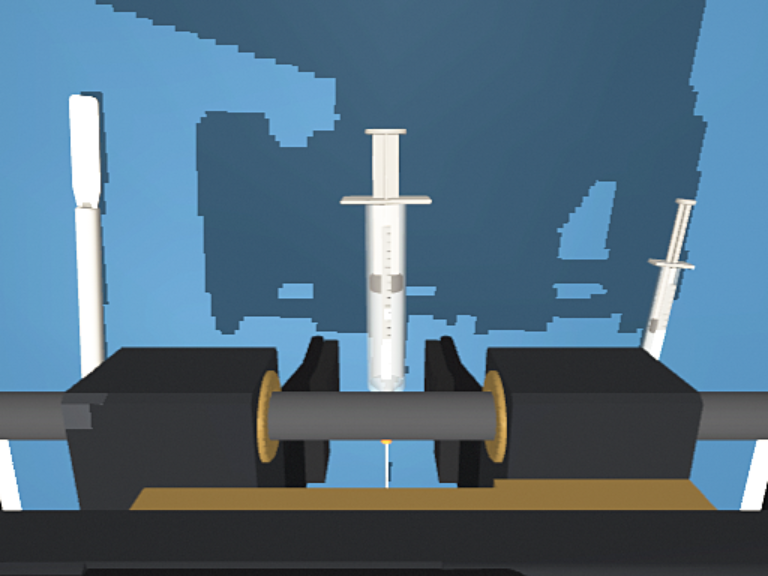

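The fingers are still closing on the barrel, so I'll continue.

Call:
apply_moves --steps '[{"claw": 5,"dp": [0,0,0.05],"angular": [0,0,0]},{"claw": 5,"dp": [0,0,0.05],"angular": [0,0,0]},{"claw": 5,"dp": [0,0,0.05],"angular": [0,0,0]},{"claw": 5,"dp": [0,0,0.05],"angular": [0,0,0]},{"claw": 5,"dp": [0,0,0.05],"angular": [0,0,0]},{"claw": 5,"dp": [0,0,0.05],"angular": [0,0,0]}]'

```text
time: 4.9
ee_pos: [0.5487, -0.1834, 0.0026]
eef_rot: [2.201, 2.241, 0.0]
force: [0.0, -0.3, -0.4]
opening: 0.0046
grasp_force: 0.0
```

```bash
python3 - <<'E'
from h import *
p=robot.grab_frame("wrist");q=robot.grab_frame("side")
c=q["color"][205:305,130:340]
a=cv2.resize(p["color"],(400,300));b=cv2.resize(c,(630,300))
cv2.imwrite("pics/w4.png",np.vstack([cv2.copyMakeBorder(a,0,0,0,230,cv2.BORDER_CONSTANT),b])[:,:,::-1])
s=robot.state();print(s["opening"],s["grasp_force"])
E
```

```text
0.004728052039022677 0.0
```

View pics/w4.png

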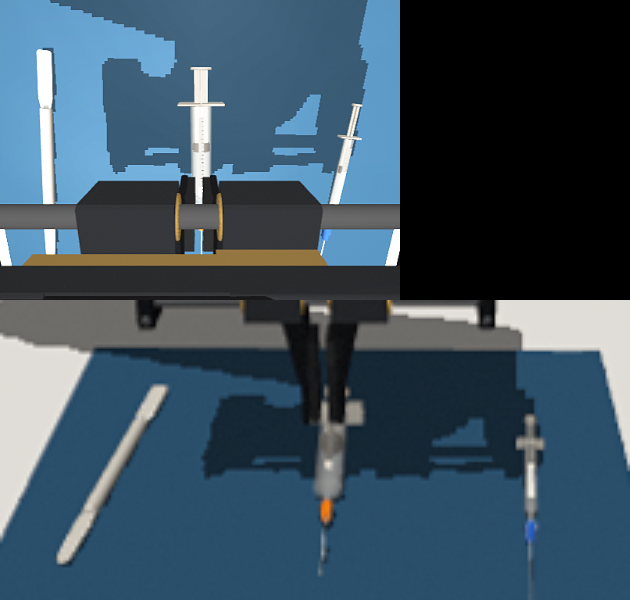

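```bash
python3 - <<'E'
from h import *
from scipy.spatial.transform import Rotation as R
s=robot.state();e=np.array(s["ee_pos"])
q=robot.grab_frame("side");p=robot.grab_frame("wrist")
for n in (q,p):
    print(proj(n,e),proj(n,e+[0,0,.02]),proj(n,np.array([.549,-.184,.008])),[ (r["point"],r["p"],at(n,r["point"],.008).round(4)) for r in robot.pinpoint(n,"syringe_mid")])
c=q["color"][215:275,205:275];a=p["color"][200:384,180:330]
im=np.hstack([cv2.resize(c,(350,300)),cv2.resize(a,(450,552))[:300]]);cv2.imwrite("pics/w5.png",im[:,:,::-1])
E
```

```text
[238.50314105 262.68891871] [238.14452449 252.44653485] [238.57499476 260.13712325] [([238.3, 260.6], 0.7, array([ 0.5486, -0.1853,  0.008 ]))]
[255.34687494 218.27675244] [255.48195152 230.68539727] [255.89401224 222.32419314] [([256.8, 221.2], 0.97, array([ 0.5495, -0.1833,  0.008 ]))]
```

View pics/w5.png

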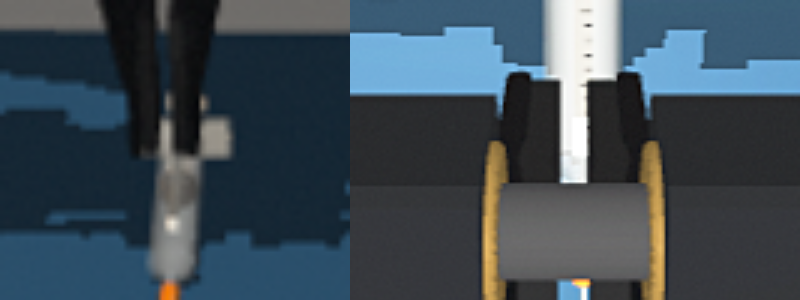

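The fingers closed to 4.6 mm above the barrel. In both views (tips at side row 246 where the stated TCP projects to row 263) the fingertips really end about 28 mm above the reported TCP. I'll open and go down in small steps, watching the force.

Call:
apply_moves --steps '[{"claw": 60,"dp": [0,0,0],"angular": [0,0,0]},{"claw": 60,"dp": [0,0,0],"angular": [0,0,0]},{"claw": 60,"dp": [0,0,0],"angular": [0,0,0]},{"claw": 60,"dp": [0,0,0],"angular": [0,0,0]},{"claw": 60,"dp": [0,0,0],"angular": [0,0,0]},{"claw": 60,"dp": [0,0,-0.4],"angular": [0,0,0]},{"claw": 60,"dp": [0,0,-0.8],"angular": [0,0,0]},{"claw": 60,"dp": [0,0,-0.8],"angular": [0,0,0]}]'

```text
time: 6.0
ee_pos: [0.5481, -0.1833, -0.0063]
eef_rot: [-2.201, -2.241, 0.001]
force: [0.8, -0.1, 0.5]
opening: 0.051
grasp_force: 0.0
```

```bash
python3 - <<'E'
from h import *
s=robot.state();print(s["ee_pos"],s["force"],s["opening"])
q=robot.grab_frame("side")
cv2.imwrite("pics/s6.png",cv2.resize(q["color"][195:285,180:300],(720,540),interpolation=cv2.INTER_CUBIC)[:,:,::-1])
E
```

```text
[ 0.54813913 -0.18330843 -0.00627548] [ 0.77201168 -0.10744698  0.52003614] 0.05104109154275363
```

View pics/s6.png

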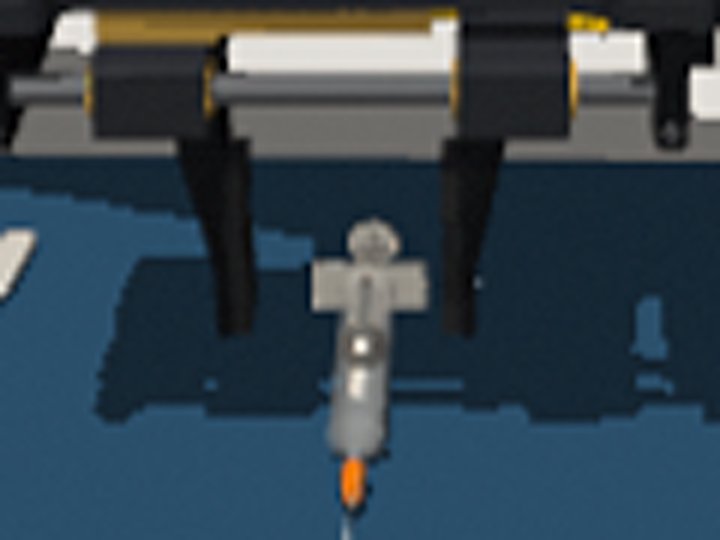

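The tips end at side row 251, still well above the mat. The reported z is negative with no contact, which confirms the offset. I'll keep going down.

Call:
apply_moves --steps '[{"claw": 60,"dp": [0,0,-0.4],"angular": [0,0,0]},{"claw": 60,"dp": [0,0,-0.8],"angular": [0,0,0]},{"claw": 60,"dp": [0,0,-1.2],"angular": [0,0,0]},{"claw": 60,"dp": [0,0,-1.5],"angular": [0,0,0]},{"claw": 60,"dp": [0,0,-1.5],"angular": [0,0,0]}]'

```text
time: 6.55
ee_pos: [0.5483, -0.1833, -0.021]
eef_rot: [-2.201, -2.241, 0.0]
force: [-0.8, -0.1, -0.2]
opening: 0.0521
grasp_force: 0.0
```

```bash
python3 - <<'E'
from h import *
s=robot.state();print(s["ee_pos"],s["force"],s["opening"])
q=robot.grab_frame("side")
cv2.imwrite("pics/s7.png",cv2.resize(q["color"][195:285,180:300],(720,540),interpolation=cv2.INTER_CUBIC)[:,:,::-1])
for pt in ([.52,-.193,.0],[.52,-.193,.01],[.52,-.183,0]): print((proj(q,np.array(pt))-[180,195])*6)
E
```

```text
[ 0.54830871 -0.18331605 -0.02101223] [-0.84749241 -0.10971947 -0.18386625] 0.05212518456730945
[243.49593649 433.01418071]
[241.73606145 402.3668514 ]
[247.55033099 411.77939991]
```

View pics/s7.png

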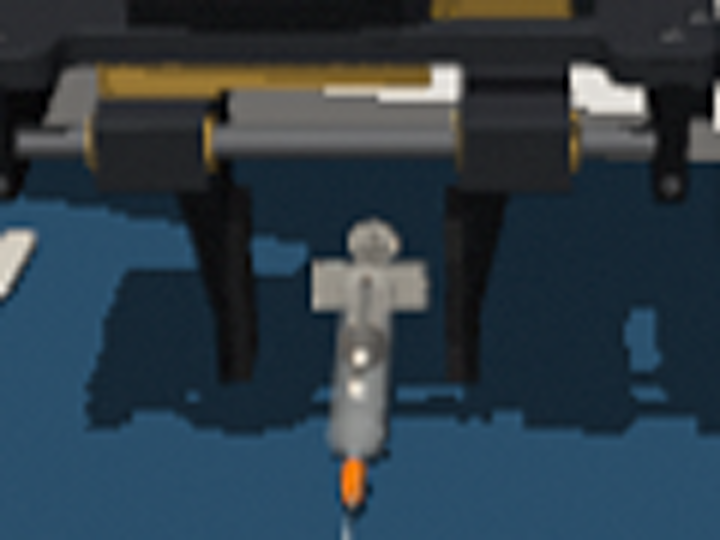

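The tips are now at row 380 of the crop, and the mat under them would be at about 430, so roughly 12–17 mm remain.

Call:
apply_moves --steps '[{"claw": 60,"dp": [0,0,-0.3],"angular": [0,0,0]},{"claw": 60,"dp": [0,0,-0.6],"angular": [0,0,0]},{"claw": 60,"dp": [0,0,-0.9],"angular": [0,0,0]},{"claw": 60,"dp": [0,0,-0.9],"angular": [0,0,0]},{"claw": 60,"dp": [0,0,-0.9],"angular": [0,0,0]}]'

```text
time: 7.1
ee_pos: [0.5486, -0.1834, -0.0295]
eef_rot: [-2.201, -2.241, -0.0]
force: [-0.9, 0.4, 0.1]
opening: 0.0522
grasp_force: 0.0
```

```bash
python3 - <<'E'
from h import *
s=robot.state();print(s["ee_pos"],s["force"],s["opening"])
q=robot.grab_frame("side");g=q["color"][240:280,180:300].mean(2).astype(int)
# dark finger columns around 219 and 257 full-pixel
for c in (219,220,256,257): print(c,[int(q["color"][r,c].astype(int).sum()) for r in range(250,274)])
E
```

```text
[ 0.54864135 -0.18342179 -0.02951431] [-0.87600974  0.4470547   0.10634347] 0.052210267143953146
219 [72, 74, 74, 76, 72, 74, 72, 75, 60, 62, 68, 64, 68, 92, 114, 108, 107, 165, 234, 228, 227, 227, 225, 225]
220 [79, 76, 81, 81, 72, 81, 78, 80, 77, 76, 76, 75, 83, 102, 117, 108, 107, 165, 233, 228, 227, 229, 228, 225]
256 [77, 77, 81, 79, 77, 79, 78, 74, 79, 84, 94, 92, 96, 108, 109, 118, 184, 231, 229, 226, 223, 226, 223, 223]
257 [57, 57, 60, 51, 53, 61, 61, 64, 61, 63, 80, 82, 80, 92, 112, 109, 165, 234, 229, 229, 229, 232, 228, 226]
```

Tips are at row ~263 against a mat row of ~266, so 5–8 mm remain. I'll take 4 mm more and then close.

Call:
apply_moves --steps '[{"claw": 60,"dp": [0,0,-0.2],"angular": [0,0,0]},{"claw": 60,"dp": [0,0,-0.4],"angular": [0,0,0]},{"claw": 60,"dp": [0,0,-0.4],"angular": [0,0,0]}]'

```text
time: 7.45
ee_pos: [0.5485, -0.1834, -0.0338]
eef_rot: [-2.201, -2.241, 0.0]
force: [0.5, -0.5, -0.2]
opening: 0.0519
grasp_force: 0.0
```

Call:
apply_moves --steps '[{"claw": 5,"dp": [0,0,0],"angular": [0,0,0]},{"claw": 5,"dp": [0,0,0],"angular": [0,0,0]},{"claw": 5,"dp": [0,0,0],"angular": [0,0,0]},{"claw": 5,"dp": [0,0,0],"angular": [0,0,0]},{"claw": 5,"dp": [0,0,0],"angular": [0,0,0]},{"claw": 5,"dp": [0,0,0],"angular": [0,0,0]},{"claw": 5,"dp": [0,0,0],"angular": [0,0,0]},{"claw": 5,"dp": [0,0,0],"angular": [0,0,0]}]'

```text
time: 8.25
ee_pos: [0.5487, -0.1834, -0.0334]
eef_rot: [2.201, 2.241, 0.0]
force: [-0.3, 0.8, 0.3]
opening: 0.0147
grasp_force: 30.0
```

Gripped: 14.7 mm opening, 30 N. Now lift and carry.

Call:
apply_moves --steps '[{"claw": 5,"dp": [0,0,2],"angular": [0,0,0]},{"claw": 5,"dp": [0,0,5],"angular": [0,0,0]},{"claw": 5,"dp": [0,0,9],"angular": [0,0,0]},{"claw": 5,"dp": [0,2,12],"angular": [0,0,0]},{"claw": 5,"dp": [-0.5,6,12],"angular": [0,0,-0.04]},{"claw": 5,"dp": [-1,10,12],"angular": [0,0,-0.08]},{"claw": 5,"dp": [-2,14,12],"angular": [0,0,-0.12]},{"claw": 5,"dp": [-3,18,12],"angular": [0,0,-0.16]}]'

```text
time: 9.05
ee_pos: [0.5182, -0.002, 0.0867]
eef_rot: [2.375, 2.056, 0.0]
force: [0.2, 0.6, -0.3]
opening: 0.0147
grasp_force: 30.0
```

Call:
apply_moves --steps '[{"claw": 5,"dp": [-0.5,4,0],"angular": [0,0,0]},{"claw": 5,"dp": [-1,8,0],"angular": [0,0,-0.01]},{"claw": 5,"dp": [-1.5,12,0],"angular": [0,0,-0.01]},{"claw": 5,"dp": [-2,16,0],"angular": [0,0,-0.01]},{"claw": 5,"dp": [-2.2,18.5,0],"angular": [0,0,-0.01]},{"claw": 5,"dp": [-2.2,19.5,0],"angular": [0,0,-0.01]},{"claw": 5,"dp": [-2.2,19.5,0],"angular": [0,0,-0.01]},{"claw": 5,"dp": [-2.2,19.5,0],"angular": [0,0,-0.01]}]'

```text
time: 9.85
ee_pos: [0.4971, 0.19, 0.0863]
eef_rot: [2.385, 2.044, -0.001]
force: [0.2, -0.5, -0.2]
opening: 0.015
grasp_force: 30.0
```

```bash
python3 - <<'E'
from h import *
s=robot.state();print(s["ee_pos"],s["eef_rot"],s["opening"],s["grasp_force"],s["force"])
p=robot.grab_frame("wrist");save(p,"w8")
q=robot.grab_frame("side")
for n in (p,q):
  for t in ("pocket","syringe_mid"):
    for r in robot.pinpoint(n,t)[:2]: print(t,r,at(n,r["point"],.006 if t=="pocket" else s["ee_pos"][2]+.0414).round(4))
E
```

```text
[0.49707295 0.18996322 0.08634636] [ 2.38475295e+00  2.04438849e+00 -9.72659239e-04] 0.014992522237242687 29.975666105747223 [ 0.22487224 -0.4661158  -0.1987762 ]
pocket {'point': [243.0, 180.9], 'p': 0.72} [0.4877 0.1948 0.006 ]
syringe_mid {'point': [253.7, 244.8], 'p': 0.6} [0.4962 0.1912 0.1277]
pocket {'point': [226.0, 171.4], 'p': 0.89} [0.4894 0.2026 0.006 ]
syringe_mid {'point': [226.9, 124.0], 'p': 0.45} [0.4972 0.1971 0.1277]
```

View pics/w8.png

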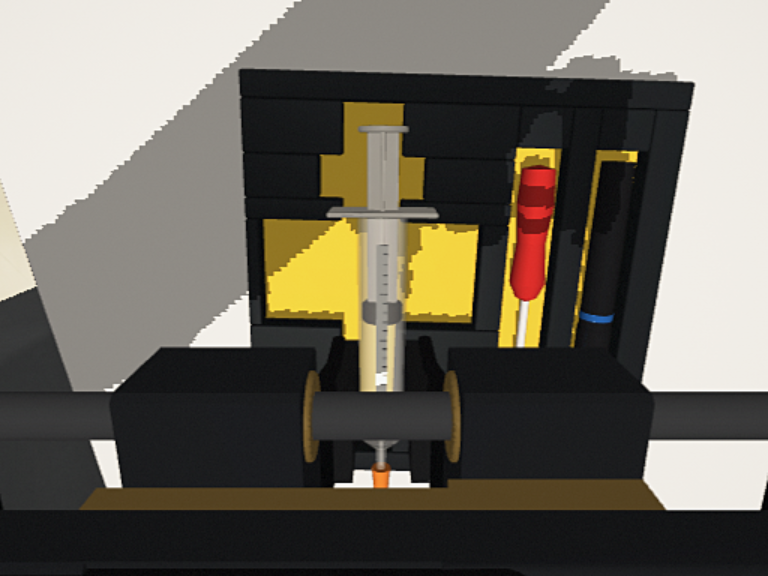

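The syringe is held straight over the tray, plunger towards the slot end. At floor level the slot edges are at columns 320/425 (rows 157–200), the recess edges at 263/479 with its top edge at row ~220, and the channel end at row 102.

```bash
cat > m.py <<'E'
from h import *
p=robot.grab_frame("wrist")
from scipy.optimize import least_squares
obs=[((344,102),(-15,88)),((405,104),(15,88)),((322,155),(-27,62)),((424,157),(27,62)),((320,197),(-27,40)),((425,201),(27,40)),((263,219),(-58,29)),((479,225),(58,29)),((266,317),(-58,-29)),((473,324),(58,-29))]
W=np.array([at(p,np.array(o)/1.5,.006)[:2] for o,_ in obs]);L=np.array([l for _,l in obs])/1000.
def f(t):
    c,s=np.cos(t[2]),np.sin(t[2]);return (L@np.array([[c,s],[-s,c]])+t[:2]-W).ravel()
r=least_squares(f,[.49,.195,-.15]);print("pocket",r.x.round(4),(r.fun.reshape(-1,2)*1000).round(1).tolist())
s=robot.state();e=np.array(s["ee_pos"]);z=e[2]+.0414
print("tool",e)
for n,a,y in (("plunger",(384,129),.076),("flange",(382.5,212),.051),("flL",(328,212),.0),("flR",(438,213),.0)): print(n,at(p,np.array(a)/1.5,z).round(4))
E
python3 m.py
```

```text
pocket [ 0.4908  0.195  -0.1822] [[0.5, -0.9], [-0.7, -0.6], [-0.1, -0.2], [0.2, -0.8], [0.9, -0.5], [-1.3, 0.4], [1.2, 1.2], [-0.2, 1.3], [0.9, -0.6], [-1.5, 0.7]]
tool [0.49688583 0.19086554 0.08657932]
plunger [0.5087 0.2667 0.128 ]
flange [0.5046 0.2427 0.128 ]
flL [0.4881 0.2453 0.128 ]
flR [0.5213 0.2398 0.128 ]
```

Call:
apply_moves --steps '[{"claw": 5,"dp": [-0.55,0.3,0],"angular": [0,0,-0.025]},{"claw": 5,"dp": [-0.55,0.3,-2.5],"angular": [0,0,-0.025]},{"claw": 5,"dp": [-0.55,0.3,-5.5],"angular": [0,0,-0.025]},{"claw": 5,"dp": [-0.55,0.3,-7.5],"angular": [0,0,-0.025]},{"claw": 5,"dp": [-0.55,0.3,-8.7],"angular": [0,0,-0.025]},{"claw": 5,"dp": [-0.55,0.3,-8.7],"angular": [0,0,-0.025]},{"claw": 5,"dp": [-0.55,0.3,-8.7],"angular": [0,0,-0.025]}]'

```text
time: 10.9
ee_pos: [0.4916, 0.1948, 0.0003]
eef_rot: [2.409, 2.016, 0.001]
force: [-0.0, 0.3, -0.6]
opening: 0.0146
grasp_force: 30.0
```

```bash
python3 - <<'E'
from h import *
s=robot.state();e=s["ee_pos"];print(e,s["eef_rot"],s["opening"],s["grasp_force"],s["force"])
p=robot.grab_frame("wrist");q=robot.grab_frame("side");t=robot.grab_frame("top")
for nm,n in zip("wst",(p,q,t)):
  for r in robot.pinpoint(n,"syringe_mid")[:2]: print(nm,r,at(n,r["point"],e[2]+.0414).round(4))
  for r in robot.pinpoint(n,"pocket")[:1]: print(nm,r,at(n,r["point"],.006).round(4))
# where tray slot corners should appear, and local colour along the slot row
def P(x,y,z):
    a=-.1822;return (np.array([.4908+np.cos(a)*x-np.sin(a)*y,.195+np.sin(a)*x+np.cos(a)*y,z]))
hs=cv2.cvtColor(p["color"],cv2.COLOR_RGB2HSV)
for y in (.051,.02,.07):
    v=proj(p,P(0,y,.006));row=int(round(v[1]));print(y,v.round(1),proj(p,P(-.027,y,.006)).round(),proj(p,P(.027,y,.006)).round(),"".join("Y" if 18<h<35 and sa>120 and va>60 else ("d" if va<70 else ".") for h,sa,va in hs[row,150:360]))
E
```

```text
[4.91624096e-01 1.94836523e-01 2.94953386e-04] [2.40893526e+00 2.01634705e+00 1.26602415e-03] 0.014611600963284893 29.975912868976593 [-0.0497051   0.28518629 -0.64815891]
w {'point': [250.6, 244.0], 'p': 0.95} [0.4894 0.1967 0.0417]
s {'point': [222.9, 158.0], 'p': 0.67} [0.4834 0.2013 0.0417]
s {'point': [223.0, 172.7], 'p': 0.57} [0.4828 0.1942 0.006 ]
t {'point': [162.3, 240.9], 'p': 0.62} [0.4887 0.1943 0.0417]
t {'point': [168.6, 241.5], 'p': 0.86} [0.4893 0.1903 0.006 ]
0.051 [254.5 135.7] [206. 135.] [303. 136.] dddddddddddddddddddddddddddddddddddddddddddddddddddddddYYYYYYYYYYYYYYYYYYYYYYYYYYYYYYYYYYYYYYYY.....................YYYYYYYYYYYYYYYYYYYYYYYYYYYYYYYYYYYYYddddddddddddddddddddddddddddddddddddddddddddddddddddddddd
0.02 [254.2 189.1] [208. 189.] [300. 189.] dddYYYYYYYYYYYYYYYYYYYYYYYYYYYYYYYYYYYYYYYYYYYYYYYYYYYYYYYYYYYYYYYYYYYYYYYYYYYYYYYYYYYYYY...............................YYYYYYYYYYYYYYYYYYYYYYYYYYYYYYYYYYYYYYYYYYYYYYYYYYYYYYYYYYYYYYYYYYYYYYYYYYYYYYYYYYYYdddddd
0.07 [254.7 100.5] [205. 100.] [304. 101.] ddddddddddddddddddddddddddddddddddddddddddddddddddddddddddddddddddddddddddddYYYYYYYYYYYYYYYYYYY.....................YYYYYYYYYYYYYYYYdddddddddddddddddddddddddddddddddddddddddddddddddddddddddddddddddddddddddddddd
```

The tray's slot appears exactly where predicted (columns 205–303) and the syringe is centred at 255. Lowering.

Call:
apply_moves --steps '[{"claw": 5,"dp": [0,0,-0.6],"angular": [0,0,0]},{"claw": 5,"dp": [0,0,-1.2],"angular": [0,0,0]},{"claw": 5,"dp": [0,0,-1.8],"angular": [0,0,0]},{"claw": 5,"dp": [0,0,-2.2],"angular": [0,0,0]},{"claw": 5,"dp": [0,0,-2.4],"angular": [0,0,0]},{"claw": 5,"dp": [0,0,-2.4],"angular": [0,0,0]},{"claw": 5,"dp": [0,0,-2.4],"angular": [0,0,0]}]'

```text
time: 12.05
ee_pos: [0.4913, 0.1947, -0.0243]
eef_rot: [2.409, 2.016, 0.0]
force: [0.1, 0.0, 0.5]
opening: 0.0144
grasp_force: 30.0
```

Call:
apply_moves --steps '[{"claw": 5,"dp": [0,0,-0.1],"angular": [0,0,0]},{"claw": 5,"dp": [0,0,-0.2],"angular": [0,0,0]},{"claw": 5,"dp": [0,0,-0.3],"angular": [0,0,0]},{"claw": 5,"dp": [0,0,-0.3],"angular": [0,0,0]}]'

```text
time: 12.45
ee_pos: [0.4913, 0.1945, -0.0274]
eef_rot: [2.409, 2.016, 0.0]
force: [0.2, 0.1, -0.3]
opening: 0.0141
grasp_force: 30.0
```

Call:
apply_moves --steps '[{"claw": 5,"dp": [0,0,-0.05],"angular": [0,0,0]},{"claw": 5,"dp": [0,0,-0.1],"angular": [0,0,0]},{"claw": 5,"dp": [0,0,-0.1],"angular": [0,0,0]}]'

```text
time: 12.75
ee_pos: [0.4913, 0.1946, -0.0276]
eef_rot: [2.409, 2.016, -0.0]
force: [-4.6, -2.9, 12.3]
opening: 0.0145
grasp_force: 30.0
```

Call:
apply_moves --steps '[{"claw": 22,"dp": [0,0,0],"angular": [0,0,0]},{"claw": 28,"dp": [0,0,0],"angular": [0,0,0]},{"claw": 34,"dp": [0,0,0],"angular": [0,0,0]},{"claw": 40,"dp": [0,0,0],"angular": [0,0,0]},{"claw": 40,"dp": [0,0,0],"angular": [0,0,0]},{"claw": 40,"dp": [0,0,0],"angular": [0,0,0]}]'

```text
time: 13.35
ee_pos: [0.4912, 0.1946, -0.0285]
eef_rot: [-2.409, -2.016, -0.0]
force: [0.4, 0.5, -0.4]
opening: 0.0341
grasp_force: 0.0
```

Call:
apply_moves --steps '[{"claw": 40,"dp": [0,0,1],"angular": [0,0,0]},{"claw": 40,"dp": [0,0,3],"angular": [0,0,0]},{"claw": 40,"dp": [0,0,6],"angular": [0,0,0]},{"claw": 40,"dp": [0,0,10],"angular": [0,0,0]},{"claw": 40,"dp": [0,0,14],"angular": [0,0,0]},{"claw": 40,"dp": [0,-3,17],"angular": [0,0,0]},{"claw": 40,"dp": [0,-6,17],"angular": [0,0,0]},{"claw": 40,"dp": [0,-6,17],"angular": [0,0,0]}]'

```text
time: 14.15
ee_pos: [0.4923, 0.1304, 0.143]
eef_rot: [2.412, 2.008, 0.001]
force: [-0.1, -0.1, -0.3]
opening: 0.0347
grasp_force: 0.0
```

```bash
cat > chk.py <<'E'
from h import *
s=robot.state();e=s["ee_pos"];print(e,s["opening"],s["grasp_force"],s["force"])
a=-.1822;C=np.array([.4908,.195]);M=np.array([[np.cos(a),np.sin(a)],[-np.sin(a),np.cos(a)]])
P=lambda x,y,z: np.r_[np.array([x,y])@M+C,z]
for nm in ("wrist","side","top"):
  n=robot.grab_frame(nm)
  for t,z in (("syringe_mid",.014),("small_syringe",0),("spatula",0)):
    for r in robot.pinpoint(n,t)[:1]:
      w=at(n,r["point"],z);print(nm,t,r["p"],w.round(4),(M@(w[:2]-C)*1000).round(1) if t=="syringe_mid" else "")
  if nm=="wrist":
    hs=cv2.cvtColor(n["color"],cv2.COLOR_RGB2HSV)
    # rectify the pocket at z=12mm, 2 mm per char
    for y in range(90,-110,-4):
      l=""
      for x in range(-64,65,2):
        u=proj(n,P(x/1e3,y/1e3,.012)).round().astype(int)
        if not(0<=u[0]<512 and 0<=u[1]<384): l+=" ";continue
        h,sa,v=hs[u[1],u[0]];l+="Y" if 18<h<35 and sa>120 and v>60 else("O" if 5<h<=18 and sa>150 and v>120 else("d" if v<75 else "."))
      print("%4d"%y,l)
E
python3 chk.py
```

```text
[0.4922691  0.13039393 0.14303492] 0.034712496142392364 0.0 [-0.06148556 -0.12362667 -0.28918162]
wrist syringe_mid 0.74 [0.4888 0.1942 0.014 ] [-1.8 -1.2]
  90                                                                  
  86 dddddddddddddddddddddddddYYYYYYYYYYYYYYYddddddddddddddddddddddddd
  82 dddddddddddddddddddddddddYYYYYYYYYYYYYYYddddddddddddddddddddddddd
  78 dddddddddddddddddddddddddYYYY.......YYYYddddddddddddddddddddddddd
  74 dddddddddddddddddddddddddYYYYY.....YYYYYddddddddddddddddddddddddd
  70 dddddddddddddddddddddddddYYYYY.....YYYYYddddddddddddddddddddddddd
  66 dddddddddddddddddddddddddYYYYY.....YYYYYddddddddddddddddddddddddd
  62 dddddddddddddddddddYYYYYYYYYYY.....YYYYYYYYYYYddddddddddddddddddd
  58 dddddddddddddddddddYYYYYYYYYYY.....YYYYYYYYYYYddddddddddddddddddd
  54 dddddddddddddddddddYYYYYYYYYYY.....YYYYYYYYYYYddddddddddddddddddd
  50 dddddddddddddddddddYYYYYYYYYY.......YYYYYYYYYYddddddddddddddddddd
  46 dddddddddddddddddddYYYYYYYYYY.......YYYYYYYYYYddddddddddddddddddd
  42 dddddddddddddddddddYYYYYYYYYY.......YYYYYYYYYYddddddddddddddddddd
  38 dddddddddddddddd
[... 2151 characters left out ...]
YYYddddddddddddddddddddddddd
 -86 dddddddddddddddddddddddddYYYYYYY.YYYYYYYddddddddddddddddddddddddd
 -90 dddddddddddddddddddddddddYYYYYYY.YYYYYYYddddddddddddddddddddddddd
 -94 dddddddddddddddddddddddddYYYYYYYYYYYYYYYddddddddddddddddddddddddd
 -98 dddddddddddddddddddddddddYYYYYYYYYYYYYYYddddddddddddddddddddddddd
-102 dddddddddddddddddddddddddYYYYYYYYYYYYYYYddddddddddddddddddddddddd
-106 ddddddddddddddddddddddddddddddddddddddddddddddddddddddddddddddddd
side syringe_mid 0.47 [0.49   0.2019 0.014 ] [-2.   6.6]
side small_syringe 0.73 [ 0.6516 -0.2124  0.    ] 
side spatula 0.53 [ 0.4312 -0.1728  0.    ] 
top small_syringe 0.72 [ 0.6578 -0.2099  0.    ] 
top spatula 0.96 [ 0.4328 -0.1821  0.    ]
```

The map shows the syringe lying in its cut-out: flange at about y +52, inside the slot (40–62); tip at -92, inside the channel; floor contact felt at the expected height; bystanders unmoved. Handing in.

```bash
python3 -c "
from h import *
print(robot.sign_off())"
```

```text
the job is handed in; nothing more can be done
None
```

The large syringe is in its cut-out with the flange in the cross slot, lowered to floor contact and released. The small syringe and spatula were not moved, and the job was handed in after about 14 s of robot time; no verdict came back.

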